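Sort crock lids and press blocks into their pens in the cellar

TASK

Put the washed wooden gear away: slide both round lids into the pen whose ledge carries the sample lid, wholly inside it, and slide the oblong block into the other pen, the one with the sample block, until one long side lies flat against the back ledge. Slide them along the table without lifting them, and leave the little stoneware flask standing among them, and everything else, where it is.

Things in the scene. Friction and masses are not known exactly. Their poses are not given: they have to be found in the camera images.
- lid_a: loose round pale wooden crock lid lying flat, 60 across and 16 thick (upright rim), with a central mushroom knob 22 across reaching 36 above the table, about 0.1 kg. Origin: centre of the underside, z up. One of two alike
- lid_b: loose round pale wooden crock lid lying flat, 60 across and 16 thick (upright rim), with a central mushroom knob 22 across reaching 36 above the table, about 0.1 kg. Origin: centre of the underside, z up. One of two alike
- block: loose oblong pale wooden press block lying flat, 72 (its x) by 36 (its y) by 30 high, about 0.1 kg. Origin: centre of the underside; its long side starts within 0.25 rad of world x
- pen_left: fixed brown wooden pen on the robot's left (+y): back ledge 100 deep, 50 high; two side walls 12 thick, 35 high; no floor (the table is its floor); mouth open to the table's middle. Enclosed floor 360 (its x) by 120 (its y). Origin: centre of that floor, at table height; x along the ledge, away from the robot; ledge's face at y = +60, mouth at y = -60. Yaw within 0.06 rad
- pen_right: fixed brown wooden pen on the robot's right (-y): back ledge 100 deep, 50 high; two side walls 12 thick, 35 high; no floor (the table is its floor); mouth open to the table's middle. Enclosed floor 360 (its x) by 120 (its y). Origin: centre of that floor, at table height; x along the ledge, away from the robot; ledge's face at y = -60, mouth at y = +60. Yaw within 0.06 rad
- sample_lid: a lid just like the loose ones, fixed on top of the back ledge (50 above the table) of one of the two pens: that pen is for the lids. Origin: centre of its underside
- sample_block: a block just like the loose one, fixed on top of the back ledge (50 above the table) of the other pen: that pen is for the block. Origin: centre of its underside
- flask: bystander: small terracotta flask, 44 across and 72 high, 0.15 kg, standing loose; leave it. Origin: centre of underside. Lids, block and flask start in one row running away from the robot between the pens, in any order, about 83 mm apart, staggered sideways by up to 45; nothing else stands between row and pens
- cork_a: bystander, loose, leave it: standing cork 24 across and 44 high beyond the far end of the row; origin: centre of the underside
- cork_b: bystander, loose, leave it: the same as cork_a
- mug: bystander, loose, leave it: white mug 72 across, 85 high, beyond the row; origin: centre of the underside
- brush: bystander, loose, leave it: hand brush lying roughly along y on the robot's side of the left pen; origin on its underside
Not all that is in view belongs to the job. What is shaped like the lid_b but blue or turquoise is not meant. Leave any green look-alike of the block alone.

How it is judged:
By the outcome, as a careful person would: the job done as asked, in the order asked, and still so for the second after the job is handed in, with the robot touching nothing.
It also fails if it takes over 61 s, if anything falls off the work surface, if the arm or the gripper's body presses on something with over 40 N, if the wrist force passes 120 N, or if a joint passes its speed limit or range.

ROBOT

A 7-joint arm with a two-finger parallel gripper is mounted at the origin on the work surface. World frame = base frame: x ahead of the robot, y to its left, z up, the work surface at z = 0. Lengths are in m, angles in rad, forces in N, time in s.
With the tool pointing down it reaches from about 0.4 to 0.85 m from the base axis. Payload 10.4 kg.
Tool frame: the origin (TCP) lies at the very end of the fingers, on their centre line; the grasp point (between the pads) lies 19 mm behind it; z points along the fingers, y is the line along which they close (so a half turn about z gives the same grasp; the last joint's range is limited). The gripper opens to 87 mm and grips with 3 to 60 N. Pads are 19 mm wide; open, the fingers measure 117 mm over their backs; the gripper's body (75 mm by 190 mm) begins 51 mm behind the grasp point.
Start: joints at [1.25, 0.332, -0.065, 1.46, 0.022, 1.35, -0.088], TCP at [0.183, -0.598, 0.223] pointing down, gripper open.
Joint ranges: [-2.6, 2.6], [-0.5, 2.12], [-1.47, 1.34], [0.16, 2.42], [-1.27, 4.41], [0.06, 2.06], [-2.6, 2.6]. Speed limits (rad/s): [2.22, 2.22, 2.79, 2.79, 3.14, 3.14, 3.14].

INTERFACE

Orientations are given as a unit quaternion [x, y, z, w].
In Python, from bench import status, camera, order gives the robot as it stands.
- The arm moves only by the tool jog_arm, never from a script. Its argument "plan" is a list of rows, each a list of 7 numbers: the turn, a rotation vector about the tool's x, y, z in rad, then the shift along the tool's x, y, z in mm, then the opening, from -1 (shut) to 1 (fully open). A call has 1 to 12 rows; each row is the pose to reach, as a shift and turn from the pose commanded when the call began, along the tool's axes at that moment; what a row does not reach only later rows make up. A row lasts 1/10 s, in which the tool goes at most 50 mm and 8.59 degrees, less where a joint would pass 70% of its speed; a pose out of reach is approached as far as the arm can. A call with a gripper value outside its range is refused whole. The fingers move at their own pace and stop on an object; "squeeze" is the grip in N (left out, the last holds). Time passes only in rows, so rows that repeat a pose let the fingers close. It gives the time, the measured TCP pose, the force, the opening and the grip force at its end, in the units of the state.
- status.read_state(): the state, without advancing time (a new reading comes with each control period).
- camera(name): name is "scene" or "top" or "wrist"; returns a dict with "image" (400x640x3 uint8, red, green, blue), "z_map" (400x640 float32, m along the optical axis (not along the pixel's ray), 0 where there is no reading), "fx", "fy", "cx", "cy" (pixels), "k1" (the pictures are not rectified: a ray, as slopes to the right and down, at radius r is drawn at 1 + k1 r^2 times it, then the intrinsics apply), "world_from_camera" (4x4, takes a point from camera to world coordinates); the wrist camera has in their place "mount" (4x4, takes a point from camera to tool coordinates, whose origin is the TCP and whose axes are the flange's). Camera axes: x right, y down, z forward; pixel columns grow to the right and rows downward; lengths in m; the calibration is good to about 2 mm. A picture is of the moment at which its call begins: read the wrist's pose just before it.
- order.close_job(): hands the job in; it is judged then, once.
The state is a dict: "time": time; "joint_positions": joint angles; "joint_vel": joint speeds; "joint_torque": joint torques, N m; "ee_pos": TCP position; "eef_rot": TCP orientation; "ft_force": force on the tool from outside, world axes, zero at the start; "torque": the same for the moment, N m; "width": finger opening in m; "grip_force": force on a finger pad.
Only numpy, scipy, OpenCV 4.12 (cv2) and the standard library are available. Lean on these libraries where they do the work, as an engineer would, in place of code of your own. Each camera call takes 0.05 s, during which the arm holds its last target. There are 200 camera calls.

## Working session

There is one attempt and no reset: what is moved stays moved. The work goes in short steps, Python scripts to look and compute and a tool call to move; the robot and the scene stay as the last step left them, time stands still between calls to the robot, and variables do not carry over. Pictures are saved under pics/ and viewed, at most 10 in all, crops included, and the job is handed in when it is done.

Besides the shell and the picture viewer there is one more tool, called after "Request:" as a command line: name --pt "numbers of a row" for each row, then --argument value for the rest. jog_arm: Moves the arm, as the interface text tells. Its arguments: {"type":"object","properties":{"plan":{"type":"array"},"squeeze":{"type":"number"}},"required":["plan"]}

```bash
mkdir -p pics; ls
cat > h.py <<'E'
import numpy as np, cv2
from bench import status, camera, order
def K(c): return np.array([[c["fx"],0,c["cx"]],[0,c["fy"],c["cy"]],[0,0,1.]])
def rays(c,uv):
    uv=np.asarray(uv,float).reshape(-1,1,2)
    s=cv2.undistortPoints(uv,K(c),np.array([c["k1"],0,0,0.])).reshape(-1,2)
    return np.c_[s,np.ones(len(s))]
def on_plane(c,uv,z):
    T=c["world_from_camera"]; d=rays(c,uv)@T[:3,:3].T; o=T[:3,3]
    return o+d*((z-o[2])/d[:,2])[:,None]
def cloud(c):
    h,w=c["z_map"].shape; u,v=np.meshgrid(np.arange(w),np.arange(h))
    r=rays(c,np.stack([u,v],-1).reshape(-1,2).astype(float))*c["z_map"].reshape(-1,1)
    T=c["world_from_camera"]; return (r@T[:3,:3].T+T[:3,3]).reshape(h,w,3)
E
python3 - <<'E'
from h import *
print(status.read_state())
for n in ("top","scene"):
    c=camera(n); cv2.imwrite(f"pics/{n}0.png",c["image"][:,:,::-1]); np.savez(f"{n}0.npz",**c)
    print(n,c["fx"],c["cx"],c["cy"],c["k1"],c["world_from_camera"].round(3).tolist(),(c["z_map"]>0).mean())
E
```

```text
pics
{'time': 0.0, 'joint_positions': array([ 1.2504255 ,  0.33287776, -0.06468075,  1.46091709,  0.02157742,
        1.34989638, -0.08851047]), 'joint_vel': array([ 3.67108644e-04,  1.35134869e-03, -1.10996055e-03, -1.23254951e-03,
        5.24121309e-05, -9.17289555e-04,  5.91111609e-04]), 'joint_torque': array([ 2.29689413e-04, -6.23272562e+01,  2.46732304e-02, -3.89893055e+01,
       -6.13057776e-02,  3.99638282e-02,  1.72192599e-04]), 'ee_pos': array([ 0.18324945, -0.59713824,  0.22176177]), 'eef_rot': array([ 9.88937757e-01,  1.48329428e-01, -1.28030002e-04, -6.90359517e-04]), 'ft_force': array([1.00469966, 0.21551338, 0.61922954]), 'torque': array([ 0.01868216,  0.01648243, -0.02214744]), 'grip_force': 0.0, 'width': 0.08721775069890157}
top 454.42731165508553 319.87315332984883 196.0436431883983 -0.039156790823870316 [[0.021, -0.997, 0.073, 0.429], [-1.0, -0.022, -0.017, 0.011], [0.019, -0.073, -0.997, 1.409], [0.0, 0.0, 0.0, 1.0]] 0.99593359375
scene 471.8803417548162 327.60368514343827 199.1341012863168 -0.04496803792415413 [[0.88, 0.29, -0.377, 0.991], [0.475, -0.537, 0.697, -0.837], [-0.0, -0.792, -0.61, 0.805], [0.0, 0.0, 0.0, 1.0]] 0.9958515625
```

View pics/top0.png

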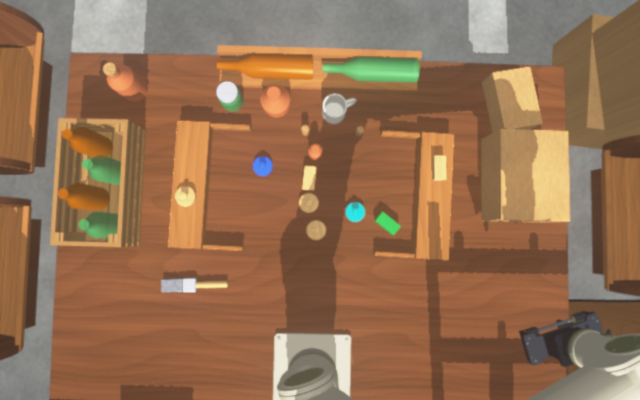

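View pics/scene0.png

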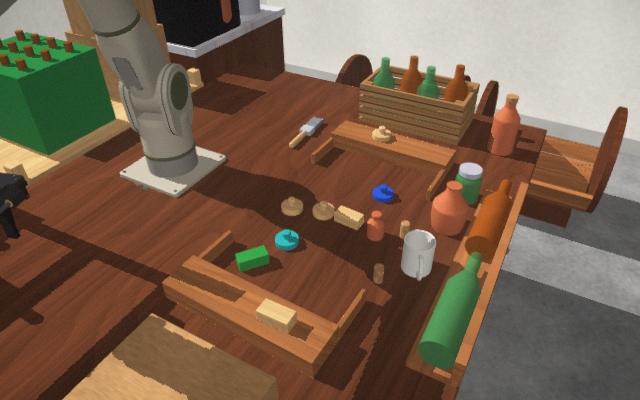

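The top view shows lids at about (316,230) and (308,202), the block at (309,177) and the flask at (315,151). The sample lid (185,195) is on the left pen and the sample block (440,167) on the right. The decoys are blue (262,166), turquoise (355,212) and green (388,223). The scene view agrees with this.

```bash
cat > meas.py <<'E'
from h import *
import sys
def measure(c,tag):
    P=cloud(c); 
    roi=(P[...,0]>.3)&(P[...,0]<.95)&(abs(P[...,1])<.5)
    m=(roi&(P[...,2]>.007)&(P[...,2]<.2)).astype(np.uint8)
    n,l,s,cen=cv2.connectedComponentsWithStats(m)
    for i in range(1,n):
        if s[i,4]<25: continue
        p=P[l==i]; col=c["image"][l==i].mean(0).astype(int)
        zt=np.percentile(p[:,2],95)
        r=cv2.minAreaRect((p[:,:2]*1000).astype(np.float32))
        print(tag,"px",cen[i].round(0),"n",s[i,4],"mean",p.mean(0).round(3),"ztop",zt.round(3),"rect",np.round(r[0]),np.round(r[1]),round(r[2],1),col)
if __name__=="__main__":
    for n in ("top","scene"):
        c=dict(np.load(f"{n}0.npz")); P=cloud(c)
        t=(P[...,0]>.35)&(P[...,0]<.8)&(abs(P[...,1])<.2); z=P[...,2][t]
        print(n,"table z",np.median(z)); measure(c,n)
E
python3 meas.py
```

```text
top table z 0.00034256422110612306
top px [309.  78.] n 7356 mean [0.888 0.027 0.063] ztop 0.099 rect [861.  -1.] [178. 619.] 0.0 [174 148  90]
top px [336. 107.] n 488 mean [ 0.801 -0.055  0.051] ztop 0.085 rect [795. -62.] [98. 73.] 84.6 [169 165 154]
top px [193. 184.] n 5011 mean [0.557 0.369 0.047] ztop 0.064 rect [560. 330.] [237. 390.] 88.5 [212 148  88]
top px [304. 130.] n 66 mean [0.731 0.039 0.038] ztop 0.047 rect [733.  40.] [23. 21.] 42.4 [215 166 109]
top px [359. 131.] n 65 mean [ 0.733 -0.129  0.038] ztop 0.05 rect [ 735. -129.] [23. 22.] 2.3 [146 111  77]
top px [430. 195.] n 4892 mean [ 0.54  -0.347  0.049] ztop 0.077 rect [ 541. -306.] [234. 384.] 87.3 [202 141  84]
top px [314. 151.] n 180 mean [0.663 0.007 0.052] ztop 0.074 rect [666.   7.] [42. 40.] 2.1 [217 135  88]
top px [262. 166.] n 290 mean [0.62  0.167 0.018] ztop 0.036 rect [620. 167.] [57. 56.] 2.6 [ 86 129 232]
top px [309. 178.] n 282 mean [0.584 0.023 0.029] ztop 0.035 rect [585.  23.] [36. 73.] 85.0 [233 209 142]
top px [308. 203.] n 291 mean [0.509 0.023 0.018] ztop 0.037 rect [509.  23.] [56. 55.]
[... 1043 characters left out ...]
 [171 137  92]
scene px [375. 226.] n 403 mean [ 0.676 -0.006  0.043] ztop 0.073 rect [673.  -2.] [43. 36.] 13.6 [155  84  57]
scene px [417. 251.] n 1456 mean [ 0.798 -0.052  0.054] ztop 0.085 rect [793. -30.] [ 72. 188.] 23.0 [160 154 144]
scene px [256. 311.] n 10259 mean [ 0.566 -0.364  0.047] ztop 0.08 rect [ 545. -302.] [222. 387.] 87.6 [154 101  61]
scene px [286. 239.] n 364 mean [ 0.493 -0.13   0.018] ztop 0.036 rect [ 491. -126.] [58. 59.] 33.9 [ 45 155 155]
scene px [252. 258.] n 534 mean [ 0.46  -0.228  0.025] ztop 0.032 rect [ 457. -224.] [71. 40.] 53.6 [ 52 141  64]
scene px [378. 272.] n 172 mean [ 0.741 -0.138  0.032] ztop 0.046 rect [ 741. -134.] [24. 21.] 76.1 [119  86  58]
```

Run:
```python
from h import *
for n in ("top","scene"):
    c=dict(np.load(f"{n}0.npz")); P=cloud(c)
    for side in (1,-1):
        y=P[...,1]*side
        m=(P[...,2]>.043)&(P[...,2]<.057)&(y>.2)&(y<.5)&(P[...,0]>.33)&(P[...,0]<.8)
        m=cv2.morphologyEx(m.astype(np.uint8),cv2.MORPH_OPEN,np.ones((3,3)))
        k,l,s,_=cv2.connectedComponentsWithStats(m); i=1+s[1:,4].argmax()
        r=cv2.minAreaRect((P[l==i][:,:2]*1000).astype(np.float32)); print(n,side,"ledge",np.round(r[0]),np.round(r[1]),round(r[2],2))
        q=P[l==i]; 
        # ledge face line: inner edge per x bin
        xs=np.arange(.40,.73,.02); e=[]
        for x in xs:
            b=q[abs(q[:,0]-x)<.01]
            if len(b)>3: e.append((x,np.abs(b[:,1]).min()*side,np.abs(b[:,1]).max()*side))
        e=np.array(e); f=np.polyfit(e[:,0],e[:,1],1); g=np.polyfit(e[:,0],e[:,2],1); print("  inner yaw/at .56",f[0].round(3),np.polyval(f,.56).round(4),"outer",g[0].round(3),np.polyval(g,.56).round(4))
        m=(P[...,2]>.028)&(P[...,2]<.040)&(y>.2)&(y<.36)&(P[...,0]>.33)&(P[...,0]<.8)
        for lo,hi in ((.33,.45),(.65,.8)):
            w=P[m&(P[...,0]>lo)&(P[...,0]<hi)&(y<.31)]; 
            if len(w)>5: print("  wall",w.shape,w.min(0).round(3),w.max(0).round(3),np.median(w,0).round(3))
        t=P[(P[...,2]>.06)&(P[...,2]<.1)&(y>.2)&(y<.5)&(P[...,0]>.4)&(P[...,0]<.72)]; print("  sample",t[:,:].mean(0).round(3),t.max(0)[2].round(3),len(t))
    m=(P[...,2]>.022)&(P[...,2]<.04)&(abs(P[...,0]-.585)<.045)&(abs(P[...,1]-.02)<.05)
    q=(P[m][:,:2]*1000).astype(np.float32); print(n,"block",np.round(cv2.minAreaRect(q),1) if 0 else cv2.minAreaRect(q))
    for x,y in((.429,-.004),(.511,.021)):
        q=P[(P[...,2]>.026)&(P[...,2]<.045)&(np.hypot(P[...,0]-x,P[...,1]-y)<.025)]; print(" knob",q.mean(0).round(4),len(q))
```

```text
top 1 ledge [558. 383.] [104. 382.] 88.45
  inner yaw/at .56 -0.025 0.3316 outer -0.031 0.4325
  wall (122, 3) [0.364 0.218 0.028] [0.376 0.308 0.039] [0.37  0.263 0.035]
  wall (147, 3) [0.732 0.209 0.028] [0.8  0.31 0.04] [0.739 0.261 0.034]
  sample [0.518 0.386 0.068] 0.091 320
top -1 ledge [ 540. -360.] [103. 382.] 87.39
  inner yaw/at .56 -0.042 -0.3104 outer -0.045 -0.411
  wall (241, 3) [ 0.354 -0.306  0.028] [ 0.45  -0.2    0.039] [ 0.365 -0.241  0.033]
  wall (140, 3) [ 0.721 -0.309  0.029] [ 0.737 -0.2    0.04 ] [ 0.728 -0.258  0.035]
  sample [ 0.617 -0.365  0.078] 0.087 328
top block ((585.451171875, 22.748109817504883), (35.78600311279297, 72.86576843261719), 84.9510498046875)
 knob [ 0.4265 -0.0011  0.0357] 39
 knob [0.5093 0.0227 0.0353] 40
scene 1 ledge [561. 379.] [111. 385.] 88.76
  inner yaw/at .56 -0.032 0.3276 outer 0.016 0.4239
  wall (89, 3) [0.364 0.214 0.028] [0.379 0.31  0.038] [0.374 0.256 0.034]
  wall (111, 3) [0.736 0.203 0.028] [0.751 0.31  0.04 ] [0.744 0.254 0.034]
  sample [0.524 0.38  0.069] 0.09 181
scene -1 ledge [ 542. -361.] [103. 386.] 87.63
  inner yaw/at .56 -0.041 -0.3112 outer -0.045 -0.4128
  wall (303, 3) [ 0.353 -0.293  0.028] [ 0.45  -0.201  0.039] [ 0.367 -0.242  0.033]
  wall (290, 3) [ 0.725 -0.31   0.028] [ 0.742 -0.201  0.04 ] [ 0.735 -0.259  0.036]
  sample [ 0.627 -0.372  0.078] 0.086 813
scene block ((590.0036010742188, 18.4293212890625), (40.59859848022461, 71.40142059326172), 86.17713928222656)
 knob [ 0.4325 -0.007   0.0336] 51
 knob [0.515  0.0179 0.033 ] 54
```

```bash
cat > plan.py <<'E'
import sys
from h import *
from scipy.spatial.transform import Rotation as R
# args: x,y,z(mm),yaw(deg of tool x) ... -> shift in tool axes (mm) + rotvec
def rel(*T):
    s=status.read_state(); R0=R.from_quat(s["eef_rot"]); p=s["ee_pos"]*1000
    print("t",round(s["time"],2),"p",p.round(1),"F",s["ft_force"].round(1),"w",round(s["width"],4),"g",s["grip_force"],"tilt",R0.as_matrix()[:,2].round(3))
    for x,y,z,a in T:
        a=np.deg2rad(a); G=R.from_matrix(np.c_[[np.cos(a),np.sin(a),0],[np.sin(a),-np.cos(a),0],[0,0,-1]])
        print((x,y,z),(R0.inv()*G).as_rotvec().round(3).tolist(),(R0.inv().apply(np.array([x,y,z])-p)).round(0).tolist())
if __name__=="__main__": rel(*[eval(a) for a in sys.argv[1:]])
E
python3 plan.py 450,-350,222,90 512,20,200,90 512,20,90,90
```

```text
t 0.1 p [ 183.3 -597.2  221.8] F [-0.6 -0.  -0.8] w 0.0868 g 0.0 tilt [-0.     0.001 -1.   ]
(450, -350, 222) [-0.001, -0.001, -1.273] [328.0, -158.0, -0.0]
(512, 20, 200) [-0.001, -0.001, -1.273] [495.0, -494.0, 22.0]
(512, 20, 90) [-0.001, -0.001, -1.273] [495.0, -493.0, 132.0]
```

Request:
jog_arm --pt "0 0 -0.14 47 -23 0 0.05" --pt "0 0 -0.28 94 -45 0 0.05" --pt "0 0 -0.42 140 -68 0 0.05" --pt "0 0 -0.56 187 -90 0 0.05" --pt "0 0 -0.7 234 -113 0 0.05" --pt "0 0 -0.84 281 -135 0 0.05" --pt "0 0 -0.98 328 -158 0 0.05" --pt "0 0 -1.12 350 -203 3 0.05" --pt "0 0 -1.27 371 -248 6 0.05" --pt "0 0 -1.273 393 -293 9 0.05" --pt "0 0 -1.273 415 -338 12 0.05" --pt "0 0 -1.273 437 -383 15 0.05"

```text
time: 1.3
ee_pos: [0.4867, -0.1131, 0.208]
eef_rot: [0.707, 0.707, -0.0, 0.0]
ft_force: [0.9, -0.6, 0.4]
width: 0.0455
grip_force: 0.0
```

```bash
python3 plan.py 512,20,200,90 512,20,100,90
```

```text
t 1.3 p [ 486.7 -113.1  208. ] F [ 0.9 -0.6  0.4] w 0.0455 g 0.0 tilt [-0. -0. -1.]
(512, 20, 200) [-0.0, 0.0, -0.0] [133.0, 25.0, 8.0]
(512, 20, 100) [-0.0, 0.0, -0.0] [133.0, 25.0, 108.0]
```

Request:
jog_arm --pt "0 0 0 45 8 8 0.05" --pt "0 0 0 90 17 20 0.05" --pt "0 0 0 133 25 40 0.05" --pt "0 0 0 133 25 58 0.05" --pt "0 0 0 133 25 58 0.05" --pt "0 0 0 133 25 58 0.05"

```text
time: 1.9
ee_pos: [0.5117, 0.0171, 0.1503]
eef_rot: [0.707, 0.707, -0.0, -0.0]
ft_force: [-0.2, 0.4, 0.6]
width: 0.0459
grip_force: 0.0
```

```bash
cat > wr.py <<'E'
from h import *
from scipy.spatial.transform import Rotation as R
def wrist():
    s=status.read_state(); c=camera("wrist")
    T=np.eye(4); T[:3,:3]=R.from_quat(s["eef_rot"]).as_matrix(); T[:3,3]=s["ee_pos"]
    c["world_from_camera"]=T@c["mount"]; return c,s
E
python3 - <<'E'
from wr import *; from meas import measure
c,s=wrist(); print(s["ee_pos"].round(4),c["mount"].round(3).tolist()); cv2.imwrite("pics/w1.png",c["image"][:,:,::-1])
measure(c,"w"); P=cloud(c)
for x,y in((.429,-.004),(.511,.021)):
    q=P[(P[...,2]>.026)&(P[...,2]<.045)&(np.hypot(P[...,0]-x,P[...,1]-y)<.025)]; print(" knob",q.mean(0).round(4),len(q))
E
```

```text
[0.5117 0.0171 0.1503] [[0.002, -0.969, -0.249, 0.068], [1.0, 0.001, 0.001, 0.0], [-0.001, -0.249, 0.969, -0.163], [0.0, 0.0, 0.0, 1.0]]
w px [446.  29.] n 3676 mean [0.621 0.164 0.02 ] ztop 0.037 rect [624. 163.] [59. 50.] 0.1 [132 190 252]
w px [626.  76.] n 2114 mean [0.782 0.124 0.023] ztop 0.038 rect [791. 123.] [32. 77.] 14.3 [251 192 156]
w px [323. 184.] n 2661 mean [0.514 0.025 0.019] ztop 0.036 rect [514.  23.] [59. 59.] 57.1 [241 216 177]
w px [559. 171.] n 1223 mean [0.732 0.04  0.034] ztop 0.045 rect [737.  40.] [23. 24.] 52.3 [197 168 134]
w px [400. 186.] n 3018 mean [0.588 0.025 0.029] ztop 0.031 rect [590.  23.] [36. 73.] 85.3 [243 217 179]
w px [248. 212.] n 2981 mean [0.442 0.006 0.044] ztop 0.173 rect [446.  -1.] [89. 59.] 2.0 [216 193 160]
w px [489. 204.] n 2513 mean [0.663 0.013 0.048] ztop 0.073 rect [669.  12.] [43. 34.] 20.3 [207 149 119]
w px [613. 225.] n 355 mean [ 0.798 -0.013  0.029] ztop 0.053 rect [798. -14.] [29.  4.] 5.6 [209 208 202]
w px [373. 237.] n 495 mean [0.539 0.027 0.167] ztop 0.18 rect [538.  25.] [17.  8.] 48.8 [103  89  82]
w px [562. 240.] n 134 mean [ 0.768 -0.037  0.011] ztop 0.017 rect [769. -35.] [25.  4.] 67.4 [197 196 191]
w px [266. 288.] n 322 mean [0.488 0.015 0.196] ztop 0.2 rect [487.  15.] [ 5. 16.] 0.4 [103 101  99]
w px [377. 288.] n 341 mean [0.537 0.016 0.196] ztop 0.2 rect [537.  15.] [15.  5.] 89.8 [109 102  97]
w px [302. 293.] n 733 mean [ 0.49  -0.1    0.015] ztop 0.017 rect [ 490. -100.] [20. 56.] 88.9 [143 238 238]
w px [523. 389.] n 67 mean [ 0.74  -0.207  0.035] ztop 0.036 rect [ 740. -209.] [ 5. 24.] 0.9 [229 183 141]
 knob [ 0.4315 -0.0005  0.0353] 413
 knob [0.5136 0.0241 0.0356] 406
```

View pics/w1.png

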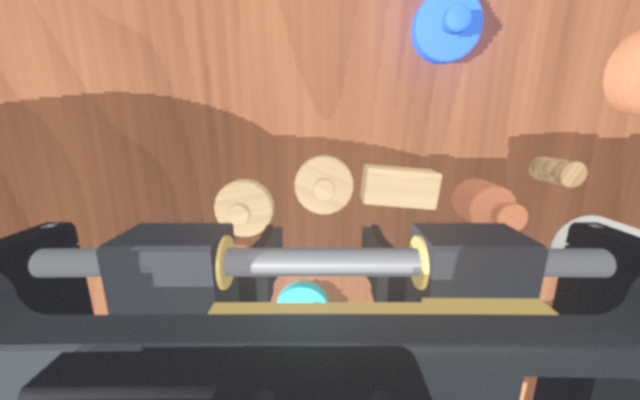

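Request:
jog_arm --pt "0 0 0 3 1 0 -0.22" --pt "0 0 0 5 1 30 -0.22" --pt "0 0 0 5 1 70 -0.22" --pt "0 0 0 5 1 105 -0.22" --pt "0 0 0 5 1 129 -0.22" --pt "0 0 0 5 1 129 -0.22" --pt "0 0 0 5 1 129 -0.7" --pt "0 0 0 5 1 129 -0.7" --pt "0 0 0 5 1 129 -0.7" --pt "0 0 0 5 1 129 -0.7" --squeeze 8

```text
time: 2.95
ee_pos: [0.5142, 0.0229, 0.023]
eef_rot: [0.707, 0.707, 0.001, 0.001]
ft_force: [-0.8, -0.2, 8.9]
width: 0.0214
grip_force: 8.0
```

```bash
python3 plan.py 530,275,21,90
```

```text
t 2.95 p [514.2  22.9  23. ] F [-0.8 -0.2  8.9] w 0.0214 g 8.000352457165718 tilt [ 0.003 -0.001 -1.   ]
(530, 275, 21) [0.003, 0.001, -0.0] [252.0, 16.0, 2.0]
```

Request:
jog_arm --pt "0 0 0 5 0 -1 -0.7" --pt "0 0 0 20 0 -1 -0.7" --pt "0 0 0 45 0 -1 -0.7" --pt "0 0 0 72 2 -1 -0.7" --pt "0 0 0 100 5 -1 -0.7" --pt "0 0 0 128 8 -1 -0.7" --pt "0 0 0 156 11 -1 -0.7" --pt "0 0 0 184 14 -1 -0.7" --pt "0 0 0 210 16 -1 -0.7" --pt "0 0 0 235 16 -1 -0.7" --pt "0 0 0 250 16 -1 -0.7" --pt "0 0 0 254 16 -1 -0.7" --squeeze 15

```text
time: 4.15
ee_pos: [0.5287, 0.2784, 0.023]
eef_rot: [0.706, 0.708, 0.0, 0.0]
ft_force: [-5.6, -7.3, 14.3]
width: 0.0213
grip_force: 15.0
```

```bash
python3 plan.py 530,275,21,90
python3 - <<'E'
from wr import *; from meas import measure
c,s=wrist(); print(s["ee_pos"].round(4)); cv2.imwrite("pics/w2.png",c["image"][:,:,::-1])
measure(camera("top"),"top")
E
```

```text
t 4.15 p [528.7 278.4  23. ] F [-5.6 -7.3 14.3] w 0.0213 g 15.001413524150848 tilt [ 0. -0. -1.]
(530, 275, 21) [0.0, 0.0, 0.002] [-3.0, 1.0, 2.0]
[0.5287 0.2784 0.023 ]
top px [309.  78.] n 7372 mean [0.888 0.028 0.063] ztop 0.099 rect [861.  -1.] [178. 618.] 0.1 [162 136  80]
top px [336. 107.] n 463 mean [ 0.801 -0.055  0.054] ztop 0.086 rect [796. -62.] [99. 72.] 85.4 [191 188 179]
top px [201. 146.] n 2105 mean [0.672 0.346 0.061] ztop 0.136 rect [660. 330.] [219. 206.] 80.6 [175 122  78]
top px [304. 130.] n 65 mean [0.731 0.039 0.038] ztop 0.047 rect [733.  39.] [24. 22.] 65.0 [138 105  73]
top px [359. 131.] n 63 mean [ 0.733 -0.129  0.038] ztop 0.046 rect [ 735. -130.] [22. 23.] 64.9 [203 156 103]
top px [430. 195.] n 4886 mean [ 0.54  -0.347  0.049] ztop 0.077 rect [ 547. -308.] [236. 393.] 87.5 [192 133  79]
top px [314. 151.] n 181 mean [0.663 0.007 0.052] ztop 0.074 rect [667.   6.] [43. 40.] 0.6 [146  89  62]
top px [262. 166.] n 287 mean [0.62  0.168 0.018] ztop 0.036 rect [620. 168.] [58. 59.] 84.0 [ 76 121 225]
top px [309. 178.] n 283 mean [0.584 0.023 0.029] ztop 0.034 rect [585.  23.] [36. 73.] 84.9 [180 145  98]
top px [186. 229.] n 1411 mean [0.421 0.384 0.048] ztop 0.054 rect [443. 355.] [166. 153.] 88.4 [205 141  87]
top px [354. 212.] n 297 mean [ 0.484 -0.12   0.018] ztop 0.037 rect [ 484. -121.] [55. 59.] 1.5 [ 54 202 199]
top px [387. 223.] n 295 mean [ 0.452 -0.218  0.028] ztop 0.034 rect [ 451. -219.] [72. 37.] 51.9 [ 78 192  92]
top px [315. 230.] n 299 mean [ 0.426 -0.001  0.018] ztop 0.036 rect [427.  -2.] [55. 58.] 1.3 [176 142  97]
```

View pics/w2.png

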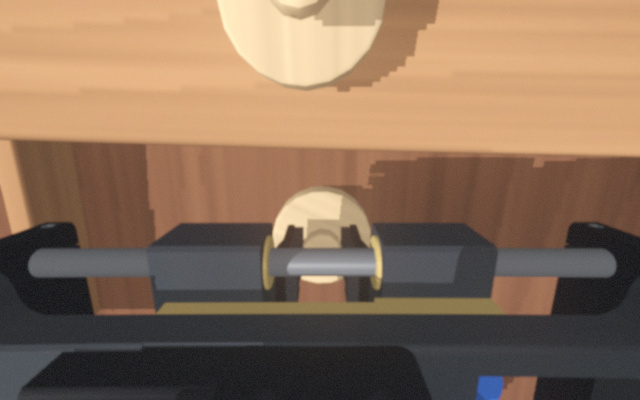

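The picture shows the lid held by its knob at about (320,235). The ledge edge is at row 145, the lid is clear of it, and it is inside the pen. I'll release it and fetch the near lid.

Request:
jog_arm --pt "0 0 0 0 0 0 -0.22" --pt "0 0 0 0 0 0 -0.22" --pt "0 0 0 0 0 0 -0.22" --pt "0 0 0 0 0 -20 -0.22" --pt "0 0 0 0 0 -60 -0.22" --pt "0 0 0 -45 -15 -75 -0.22" --pt "0 0 0 -92 -31 -75 -0.22" --pt "0 0 0 -139 -47 -75 -0.22" --pt "0 0 0 -186 -63 -75 -0.22" --pt "0 0 0 -233 -79 -75 -0.22" --pt "0 0 0 -280 -97 -75 -0.22" --pt "0 0 0 -280 -97 -75 -0.22"

```text
time: 5.45
ee_pos: [0.4295, -0.0097, 0.0968]
eef_rot: [0.71, 0.704, -0.002, 0.001]
ft_force: [1.0, 0.5, -0.6]
width: 0.0343
grip_force: 0.0
```

```bash
python3 plan.py 431.5,-1,90,90 431.5,-1,23,90
python3 - <<'E'
from wr import *; from meas import measure
c,s=wrist(); measure(c,"w")
c=camera("top"); cv2.imwrite("pics/t2.png",c["image"][:,:,::-1]); P=cloud(c)
q=P[(P[...,2]>.007)&(P[...,2]<.045)&(np.hypot(P[...,0]-.529,P[...,1]-.278)<.037)]; print(" lid2",q.mean(0).round(4),cv2.minAreaRect((q[:,:2]*1000).astype(np.float32)))
E
```

```text
t 5.45 p [429.5  -9.7  96.8] F [ 1.   0.5 -0.6] w 0.0343 g 0.0 tilt [-0.002 -0.003 -1.   ]
(431.5, -1, 90) [-0.002, 0.003, -0.009] [9.0, 2.0, 7.0]
(431.5, -1, 23) [-0.002, 0.003, -0.009] [9.0, 2.0, 74.0]
w px [585.   2.] n 153 mean [0.62  0.139 0.011] ztop 0.016 rect [623. 140.] [ 3. 27.] 88.0 [109 140 214]
w px [523. 166.] n 5064 mean [0.584 0.024 0.029] ztop 0.031 rect [589.  23.] [36. 73.] 85.2 [249 232 194]
w px [614. 185.] n 2843 mean [0.655 0.009 0.03 ] ztop 0.047 rect [661.  10.] [44. 24.] 73.0 [208 151 122]
w px [322. 194.] n 3841 mean [0.43  0.    0.019] ztop 0.036 rect [430.  -2.] [59. 59.] 37.8 [253 233 194]
w px [322. 270.] n 46975 mean [0.43  0.019 0.183] ztop 0.195 rect [430. -39.] [137. 175.] 89.5 [121 117 112]
w px [469. 388.] n 1408 mean [ 0.471 -0.014  0.191] ztop 0.192 rect [471. -13.] [10. 18.] 89.7 [105 107 112]
w px [564. 388.] n 1299 mean [ 0.509 -0.026  0.179] ztop 0.187 rect [506. -20.] [10. 44.] 20.0 [68 63 65]
 lid2 [0.5245 0.2757 0.0179] ((524.606689453125, 276.8349609375), (57.2624397277832, 55.93557357788086), 8.263501167297363)
```

Request:
jog_arm --pt "0 0 -0.009 8 1 10 -0.22" --pt "0 0 -0.009 8 1 40 -0.22" --pt "0 0 -0.009 8 1 65 -0.22" --pt "0 0 -0.009 8 1 73 -0.22" --pt "0 0 -0.009 8 1 73 -0.22" --pt "0 0 -0.009 8 1 73 -0.7" --pt "0 0 -0.009 8 1 73 -0.7" --pt "0 0 -0.009 8 1 73 -0.7" --pt "0 0 -0.009 8 1 73 -0.7" --squeeze 8

```text
time: 6.45
ee_pos: [0.4336, 0.0051, 0.0251]
eef_rot: [0.704, 0.71, 0.001, 0.001]
ft_force: [-0.8, 1.1, 5.4]
width: 0.0216
grip_force: 8.0
```

```bash
python3 plan.py 448,276,23,90
```

```text
t 6.45 p [433.6   5.1  25.1] F [-0.8  1.1  5.4] w 0.0216 g 8.00190344452858 tilt [ 0.002 -0.    -1.   ]
(448, 276, 23) [0.002, 0.0, 0.009] [271.0, 17.0, 2.0]
```

Request:
jog_arm --pt "0 0 0.009 0 0 0 -0.22" --pt "0 0 0.009 0 0 0 -0.22" --pt "0 0 0.009 -6 -2 0 -0.22" --pt "0 0 0.009 -6 -2 0 -0.22" --pt "0 0 0.009 -6 -2 0 -0.22"

```text
time: 6.95
ee_pos: [0.4308, -0.0014, 0.0242]
eef_rot: [0.707, 0.707, -0.0, 0.0]
ft_force: [0.7, -0.5, -0.4]
width: 0.0338
grip_force: 0.0
```

```bash
python3 plan.py 431,-1,23,90
python3 - <<'E'
from wr import *
for c in (wrist()[0],camera("top")):
    P=cloud(c); q=P[(P[...,2]>.007)&(P[...,2]<.020)&(np.hypot(P[...,0]-.43,P[...,1])<.04)]; print(" lid1",q.mean(0).round(4),len(q),cv2.minAreaRect((q[:,:2]*1000).astype(np.float32)))
E
```

```text
t 6.95 p [430.8  -1.4  24.2] F [ 0.7 -0.5 -0.4] w 0.0338 g 0.0 tilt [-0. -0. -1.]
(431, -1, 23) [-0.0, 0.0, -0.001] [0.0, 0.0, 1.0]
 lid1 [0.4334 0.0101 0.016 ] 3573 ((437.3466491699219, -0.8928337097167969), (52.0861701965332, 59.35706329345703), 20.858680725097656)
 lid1 [nan nan nan] 0 ((0.0, 0.0), (0.0, 0.0), 0.0)<stdin>:3: RuntimeWarning: Mean of empty slice.
  ret = um.true_divide(
```

Centred now. Next I close and drag.

Request:
jog_arm --pt "0 0 0 0 0 0 -0.7" --pt "0 0 0 0 0 0 -0.7" --pt "0 0 0 0 0 0 -0.7" --pt "0 0 0 10 0 0 -0.7" --pt "0 0 0 35 2 0 -0.7" --pt "0 0 0 65 4 0 -0.7" --pt "0 0 0 95 7 0 -0.7" --pt "0 0 0 125 10 0 -0.7" --pt "0 0 0 155 13 0 -0.7" --pt "0 0 0 185 16 0 -0.7" --pt "0 0 0 215 18 0 -0.7" --pt "0 0 0 235 18 0 -0.7" --squeeze 15

```text
time: 8.25
ee_pos: [0.4484, 0.237, 0.0243]
eef_rot: [0.707, 0.708, 0.0, -0.0]
ft_force: [0.3, -0.6, -0.6]
width: 0.0212
grip_force: 15.0
```

```bash
python3 plan.py 448,276,23,90
```

```text
t 8.25 p [448.4 237.   24.3] F [ 0.3 -0.6 -0.6] w 0.0212 g 14.999639689922333 tilt [-0.     0.001 -1.   ]
(448, 276, 23) [-0.0, -0.001, 0.002] [39.0, -0.0, 1.0]
```

Request:
jog_arm --pt "0 0 0 20 0 0 -0.7" --pt "0 0 0 36 0 0 -0.7" --pt "0 0 0 39 0 0 -0.7" --pt "0 0 0 39 0 0 -0.7" --pt "0 0 0 39 0 0 -0.22" --pt "0 0 0 39 0 0 -0.22" --pt "0 0 0 39 0 0 -0.22" --pt "0 0 0 39 0 -20 -0.22" --pt "0 0 0 39 0 -60 -0.22" --pt "0 0 0 20 15 -100 -0.22" --pt "0 0 0 -20 45 -110 -0.22" --pt "0 0 0 -60 75 -110 -0.22"

```text
time: 9.45
ee_pos: [0.5252, 0.174, 0.137]
eef_rot: [0.707, 0.708, 0.002, 0.002]
ft_force: [0.7, 0.9, -0.9]
width: 0.0339
grip_force: 0.0
```

```bash
python3 plan.py 588,70,100,87.6 588,70,18,87.6
python3 - <<'E'
from wr import *; from meas import measure
measure(wrist()[0],"w"); c=camera("top"); cv2.imwrite("pics/t3.png",c["image"][:,:,::-1]); P=cloud(c)
for x,y in((.529,.278),(.448,.276)):
    q=P[(P[...,2]>.007)&(P[...,2]<.045)&(np.hypot(P[...,0]-x,P[...,1]-y)<.042)]; print(" lid",q.mean(0).round(4),cv2.minAreaRect((q[:,:2]*1000).astype(np.float32)))
E
```

```text
t 9.45 p [525.2 174.  137. ] F [ 0.7  0.9 -0.9] w 0.0339 g 0.0 tilt [ 0.005  0.    -1.   ]
(588, 70, 100) [0.005, -0.0, 0.043] [-104.0, 63.0, 37.0]
(588, 70, 18) [0.005, -0.0, 0.043] [-104.0, 62.0, 119.0]
w px [391.  53.] n 15919 mean [0.584 0.296 0.026] ztop 0.036 rect [557. 274.] [121. 385.] 88.6 [206 161 121]
w px [325.  79.] n 3718 mean [0.529 0.278 0.019] ztop 0.036 rect [529. 278.] [59. 58.] 44.7 [252 242 206]
w px [236.  87.] n 3750 mean [0.451 0.272 0.019] ztop 0.036 rect [449. 271.] [59. 58.] 1.0 [251 240 203]
w px [630.  95.] n 1179 mean [0.8   0.265 0.016] ztop 0.025 rect [805. 264.] [21. 62.] 15.0 [146 193 145]
w px [421. 197.] n 2811 mean [0.622 0.172 0.019] ztop 0.037 rect [624. 172.] [60. 53.] 0.5 [127 168 243]
w px [614. 213.] n 1777 mean [0.791 0.162 0.036] ztop 0.062 rect [799. 164.] [54. 16.] 34.7 [175 122  96]
w px [281. 237.] n 471 mean [0.504 0.184 0.153] ztop 0.167 rect [506. 182.] [ 7. 17.] 38.8 [93 77 72]
w px [362. 237.] n 472 mean [0.547 0.184 0.154] ztop 0.167 rect [545. 182.] [17.  8.] 51.0 [94 79 84]
w px [274. 288.] n 612 mean [0.506 0.175 0.188] ztop 0.198 rect [506. 176.] [ 7. 22.] 11.7 [86 80 78]
w px [369. 288.] n 608 mean [0.545 0.175 0.188] ztop 0.198 rect [545. 176.] [23.  7.] 80.0 [91 84 83]
w px [530. 384.] n 163 mean [ 0.767 -0.051  0.016] ztop 0.022 rect [769. -54.] [ 5. 35.] 10.5 [200 199 194]
 lid [nan nan nan] ((0.0, 0.0), (0.0, 0.0), 0.0)
 lid [0.4419 0.275  0.0189] ((440.060791015625, 276.74444580078125), (55.36393356323242, 37.96728515625), 40.558467864990234)<stdin>:4: RuntimeWarning: Mean of empty slice.
  ret = um.true_divide(
```

View pics/t3.png

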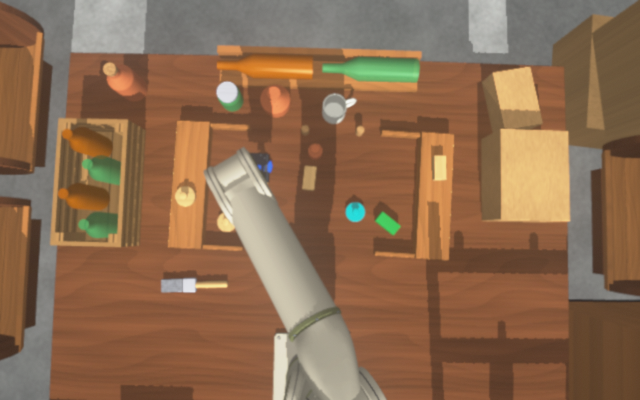

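The picture shows the arm clear of the row. The block is at (309,178), the flask at (315,151), and one lid is visible in the left pen at (226,222). The wrist camera measured both lids inside it. Next is the block: I'll push it with both fingertips against its +y side.

Request:
jog_arm --pt "0 0 0.02 -35 20 0 -0.1" --pt "0 0 0.05 -70 40 10 -0.1" --pt "0 0 0.085 -104 62 30 -0.1" --pt "0 0 0.085 -104 62 37 -0.1" --pt "0 0 0.085 -104 62 37 -0.1" --pt "0 0 0.085 -104 62 37 -0.1"

```text
time: 10.15
ee_pos: [0.5848, 0.072, 0.0975]
eef_rot: [0.736, 0.677, 0.0, -0.0]
ft_force: [-0.7, -0.1, 0.3]
width: 0.0391
grip_force: 0.0
```

```bash
python3 plan.py 587,68,16,85.3
python3 - <<'E'
from wr import *; from meas import measure
measure(wrist()[0],"w")
E
```

```text
t 10.15 p [584.8  72.   97.5] F [-0.7 -0.1  0.3] w 0.0391 g 0.0 tilt [-0.     0.001 -1.   ]
(587, 68, 16) [-0.0, -0.001, -0.002] [-4.0, 3.0, 81.0]
w px [12. 20.] n 862 mean [0.375 0.228 0.016] ztop 0.024 rect [375. 229.] [27. 11.] 65.2 [158 121  90]
w px [519.   3.] n 153 mean [0.739 0.21  0.014] ztop 0.021 rect [740. 210.] [ 5. 11.] 61.6 [195 152 115]
w px [362.  79.] n 5086 mean [0.624 0.168 0.019] ztop 0.036 rect [624. 168.] [59. 59.] 54.0 [140 194 252]
w px [604. 110.] n 8102 mean [0.782 0.131 0.045] ztop 0.071 rect [792. 131.] [86. 35.] 89.9 [229 174 141]
w px [328. 269.] n 49795 mean [0.593 0.096 0.175] ztop 0.195 rect [647.  49.] [116. 312.] 78.1 [117 113 107]
w px [475. 388.] n 1677 mean [0.631 0.06  0.187] ztop 0.192 rect [689. -25.] [ 20. 235.] 34.6 [93 95 99]
w px [563. 388.] n 1273 mean [0.663 0.049 0.179] ztop 0.187 rect [661.  54.] [11. 42.] 15.8 [58 55 57]
```

Request:
jog_arm --pt "0 0 0 -4 3 30 -0.1" --pt "0 0 0 -4 3 65 -0.1" --pt "0 0 0 -4 3 81 -0.1" --pt "0 0 0 -4 3 81 -0.1" --pt "0 0 0 -4 3 81 -0.1"

```text
time: 10.7
ee_pos: [0.5886, 0.0674, 0.0176]
eef_rot: [0.736, 0.677, 0.001, 0.0]
ft_force: [0.1, -0.6, 0.4]
width: 0.0391
grip_force: 0.0
```

```bash
python3 plan.py 587,40,16,85.3 582,-80,16,86.5 576,-240,16,87.6
```

```text
t 10.7 p [588.6  67.4  17.6] F [ 0.1 -0.6  0.4] w 0.0391 g 0.0 tilt [ 0.001  0.    -1.   ]
(587, 40, 16) [0.001, -0.0, -0.002] [-27.0, 1.0, 2.0]
(582, -80, 16) [0.001, -0.0, -0.023] [-147.0, 6.0, 1.0]
(576, -240, 16) [0.001, -0.0, -0.042] [-307.0, 13.0, 1.0]
```

Request:
jog_arm --pt "0 0 0 -8 0 0 -0.1" --pt "0 0 0 -15 1 0 -0.1" --pt "0 0 0 -22 1 0 -0.1" --pt "0 0 0 -32 1 0 -0.1" --pt "0 0 -0.003 -44 2 0 -0.1" --pt "0 0 -0.006 -56 2 0 -0.1" --pt "0 0 -0.009 -70 3 0 -0.1" --pt "0 0 -0.012 -84 3 0 -0.1" --pt "0 0 -0.015 -98 4 0 -0.1" --pt "0 0 -0.018 -112 5 0 -0.1" --pt "0 0 -0.021 -124 5 0 -0.1" --pt "0 0 -0.023 -132 5 0 -0.1"

```text
time: 11.9
ee_pos: [0.5817, -0.0671, 0.0162]
eef_rot: [0.729, 0.685, -0.0, 0.0]
ft_force: [0.3, 1.3, 0.6]
width: 0.0389
grip_force: 0.5
```

```bash
python3 plan.py  576,-215,17,87.6
python3 - <<'E'
from wr import *; from meas import measure
measure(camera("scene"),"s"); c=camera("top"); cv2.imwrite("pics/t4.png",c["image"][60:300,230:480,::-1].repeat(2,0).repeat(2,1)); measure(c,"t")
E
```

```text
t 11.9 p [581.7 -67.1  16.2] F [0.3 1.3 0.6] w 0.0389 g 0.5419101845473051 tilt [-0. -0. -1.]
(576, -215, 17) [-0.0, 0.0, -0.021] [-148.0, 4.0, -1.0]
s px [401. 152.] n 3464 mean [0.602 0.349 0.04 ] ztop 0.062 rect [569. 323.] [228. 366.] 88.3 [155 103  63]
s px [351. 159.] n 34 mean [0.47  0.276 0.015] ztop 0.019 rect [471. 277.] [12. 43.] 26.6 [152 122  86]
s px [456. 200.] n 2242 mean [0.83  0.154 0.072] ztop 0.128 rect [831. 190.] [221.  89.] 82.3 [148 105  78]
s px [334. 213.] n 3687 mean [ 0.598 -0.078  0.103] ztop 0.19 rect [591. -57.] [217. 128.] 6.3 [69 53 42]
s px [459. 286.] n 6657 mean [ 0.917 -0.105  0.067] ztop 0.095 rect [912.  -0.] [ 76. 625.] 0.1 [109 103  57]
s px [383. 193.] n 274 mean [0.627 0.158 0.018] ztop 0.035 rect [625. 162.] [59. 58.] 6.2 [ 43  77 179]
s px [417. 251.] n 1460 mean [ 0.798 -0.052  0.054] ztop 0.085 rect [782. -34.] [ 73. 183.] 49.8 [155 150 140]
s px [256. 311.] n 10258 mean [ 0.566 -0.364  0.047] ztop 0.08 rect [ 545. -302.] [223. 387.] 87.7 [153 100  60]
s px [286. 239.] n 365 mean [ 0.493 -0.13   0.018] ztop 0.035 rect [ 491. -126.] [57. 
[... 928 characters left out ...]
 0.007 0.051] ztop 0.073 rect [667.   7.] [44. 41.] 46.4 [188 114  77]
t px [336. 145.] n 38 mean [ 0.669 -0.053  0.128] ztop 0.131 rect [669. -57.] [ 9. 40.] 2.3 [95 87 81]
t px [262. 166.] n 289 mean [0.62  0.167 0.018] ztop 0.035 rect [621. 167.] [57. 56.] 4.0 [ 81 123 226]
t px [329. 200.] n 170 mean [ 0.512 -0.037  0.132] ztop 0.187 rect [521. -40.] [73. 29.] 0.3 [84 75 71]
t px [226. 196.] n 286 mean [0.524 0.276 0.018] ztop 0.036 rect [525. 277.] [53. 56.] 89.3 [232 204 136]
t px [227. 222.] n 272 mean [0.447 0.269 0.018] ztop 0.036 rect [447. 270.] [52. 55.] 1.3 [232 204 136]
t px [391. 225.] n 168 mean [ 0.448 -0.231  0.03 ] ztop 0.035 rect [ 450. -226.] [74. 35.] 45.5 [ 83 197  98]
```

View pics/t4.png

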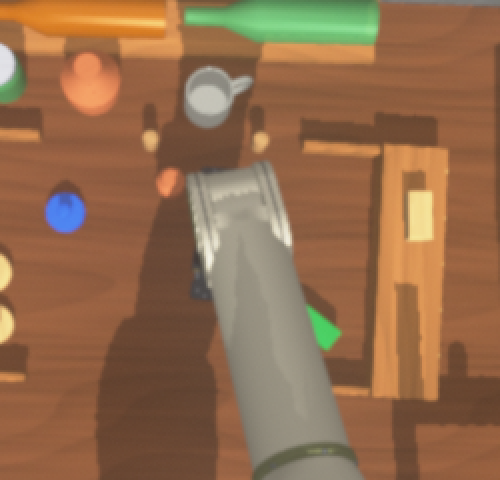

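The arm hides the block in this top crop. Both lids, the flask (168,182) and the decoys haven't moved. I'll keep pushing and check the block from the scene camera.

Request:
jog_arm --pt "0 0 0 -8 0 0 -0.1" --pt "0 0 -0.002 -18 1 0 -0.1" --pt "0 0 -0.005 -30 1 0 -0.1" --pt "0 0 -0.008 -43 1 0 -0.1" --pt "0 0 -0.01 -56 2 0 -0.1" --pt "0 0 -0.013 -70 2 0 -0.1" --pt "0 0 -0.016 -84 3 0 -0.1" --pt "0 0 -0.019 -98 3 0 -0.1" --pt "0 0 -0.021 -110 4 0 -0.1" --pt "0 0 -0.021 -122 4 0 -0.1" --pt "0 0 -0.021 -132 4 0 -0.1" --pt "0 0 -0.021 -138 4 0 -0.1"

```text
time: 13.2
ee_pos: [0.5771, -0.2046, 0.0162]
eef_rot: [0.722, 0.692, -0.0, 0.0]
ft_force: [-0.1, 1.2, -0.5]
width: 0.0389
grip_force: 0.3
```

```bash
python3 plan.py  575,-245,17,87.6
cat > blk.py <<'E'
from h import *
c=camera("scene"); cv2.imwrite("pics/s5.png",c["image"][130:380,130:430,::-1].repeat(2,0).repeat(2,1)); P=cloud(c)
hsv=cv2.cvtColor(c["image"],cv2.COLOR_RGB2HSV)
m=(P[...,2]>.02)&(P[...,2]<.036)&(P[...,0]>.52)&(P[...,0]<.65)&(P[...,1]<-.05)&(P[...,1]>-.32)
k,l,s,_=cv2.connectedComponentsWithStats(m.astype(np.uint8)); i=1+s[1:,4].argmax(); q=P[l==i]; t=q[q[:,2]>.026]
print(len(q),q.mean(0).round(3),cv2.minAreaRect((q[:,:2]*1000).astype(np.float32)),cv2.minAreaRect((t[:,:2]*1000).astype(np.float32)))
E
python3 blk.py
```

```text
t 13.2 p [ 577.1 -204.6   16.2] F [-0.1  1.2 -0.5] w 0.0389 g 0.32908649649471045 tilt [-0. -0. -1.]
(575, -245, 17) [-0.0, 0.0, 0.0] [-40.0, -0.0, -1.0]
527 [ 0.581 -0.234  0.029] ((579.3302612304688, -225.63217163085938), (57.0623664855957, 73.3712387084961), 88.5775375366211) ((579.3894653320312, -225.53318786621094), (56.7187385559082, 73.35478973388672), 88.39875793457031)
```

View pics/s5.png

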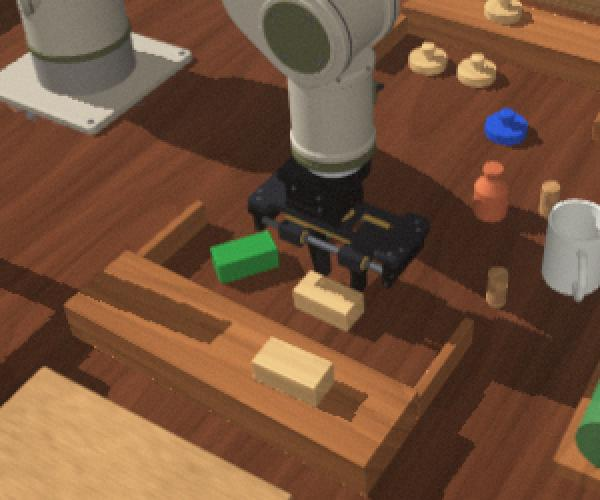

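The picture shows the block at about (328,300) in front of both fingertips, square to the ledge and clear of the green block and the pen walls. I'll push on.

Request:
jog_arm --pt "0 0 0 -7 0 0 -0.1" --pt "0 0 0 -16 0 0 -0.1" --pt "0 0 0 -26 0 0 -0.1" --pt "0 0 0 -36 0 0 -0.1" --pt "0 0 0 -44 0 0 -0.1" --pt "0 0 0 -50 0 0 -0.1" --pt "0 0 0 -54 0 0 -0.1" --pt "0 0 0 -56 0 0 -0.1" --pt "0 0 0 -58 0 0 -0.1" --pt "0 0 0 -58 0 0 -0.1"

```text
time: 14.25
ee_pos: [0.5749, -0.2615, 0.0163]
eef_rot: [0.721, 0.692, -0.0, 0.0]
ft_force: [-0.5, 0.2, 0.7]
width: 0.0395
grip_force: 0.0
```

```bash
python3 blk.py
```

```text
387 [ 0.579 -0.283  0.031] ((576.6306762695312, -275.08685302734375), (51.5960807800293, 73.78325653076172), 87.86268615722656) ((576.745849609375, -277.04461669921875), (48.71088790893555, 73.24383544921875), 86.58157348632812)
```

Request:
jog_arm --pt "0 0 0 -1 0 0 -0.1" --pt "0 0 0 -2 0 0 -0.1" --pt "0 0 0 -3 0 0 -0.1" --pt "0 0 0 -4 0 0 -0.1" --pt "0 0 0 -4 0 0 -0.1"

```text
time: 14.8
ee_pos: [0.5749, -0.2645, 0.0163]
eef_rot: [0.721, 0.693, 0.0, -0.0]
ft_force: [-0.8, 4.1, 0.9]
width: 0.039
grip_force: 2.2
```

Request:
jog_arm --pt "0 0 0 -1 0 0 -0.1" --pt "0 0 0 -2 0 0 -0.1" --pt "0 0 0 -3 0 0 -0.1" --pt "0 0 0 -3 0 0 -0.1"

```text
time: 15.2
ee_pos: [0.5749, -0.2646, 0.0163]
eef_rot: [0.721, 0.693, 0.001, -0.002]
ft_force: [-2.3, 12.4, 6.4]
width: 0.0393
grip_force: 6.2
```

It is pressed firmly against the ledge at 12 N. I'll back off, rise and check.

Request:
jog_arm --pt "0 0 0 4 0 0 -0.1" --pt "0 0 0 14 0 0 -0.1" --pt "0 0 0 24 0 0 -0.1" --pt "0 0 0 30 0 -30 -0.1" --pt "0 0 0 30 0 -75 -0.1" --pt "0 0 0 50 0 -110 -0.1" --pt "0 0 0 90 0 -130 -0.1" --pt "0 0 0 130 0 -150 -0.1" --pt "0 0 0 170 0 -170 -0.1" --pt "0 0 0 200 0 -170 -0.1" --pt "0 0 0 200 0 -170 -0.1"

```text
time: 16.3
ee_pos: [0.5831, -0.0623, 0.1875]
eef_rot: [0.719, 0.695, 0.001, 0.0]
ft_force: [0.7, 0.2, 0.2]
width: 0.0391
grip_force: 0.0
```

Run:
```python
from h import *; from meas import measure
measure(camera("top"),"t")
for n in("top","scene"):
    c=camera(n)
    if n=="scene": cv2.imwrite("pics/s6.png",c["image"][130:380,130:430,::-1].repeat(2,0).repeat(2,1))
    P=cloud(c); m=(P[...,2]>.02)&(P[...,2]<.038)&(abs(P[...,0]-.577)<.06)&(P[...,1]<-.255)&(P[...,1]>-.32)
    m=cv2.morphologyEx(m.astype(np.uint8),cv2.MORPH_OPEN,np.ones((3,3)))>0
    q=P[m]; print(n,q.mean(0).round(3),cv2.minAreaRect((q[:,:2]*1000).astype(np.float32)))
    # +y long-edge slope
    e=[(x,q[abs(q[:,0]-x)<.004][:,1].max()) for x in np.arange(.55,.606,.006)]; print(np.polyfit(*np.array(e).T,1).round(3))
```

```text
t px [309.  78.] n 7365 mean [0.888 0.028 0.063] ztop 0.099 rect [861.  -6.] [630. 179.] 90.0 [166 139  84]
t px [336. 107.] n 463 mean [ 0.801 -0.055  0.054] ztop 0.086 rect [807. -57.] [72. 98.] 52.0 [150 146 136]
t px [193. 184.] n 5009 mean [0.557 0.369 0.047] ztop 0.063 rect [557. 331.] [238. 383.] 88.4 [199 136  81]
t px [304. 130.] n 68 mean [0.731 0.039 0.037] ztop 0.047 rect [736.  39.] [32. 23.] 10.4 [199 152 101]
t px [430. 194.] n 5080 mean [ 0.544 -0.346  0.048] ztop 0.077 rect [ 545. -309.] [395. 221.] 0.3 [194 137  84]
t px [314. 151.] n 178 mean [0.663 0.007 0.052] ztop 0.074 rect [666.   7.] [43. 40.] 2.2 [149  94  67]
t px [262. 166.] n 292 mean [0.62  0.167 0.018] ztop 0.036 rect [620. 168.] [58. 56.] 0.7 [ 78 119 223]
t px [226. 196.] n 284 mean [0.525 0.276 0.018] ztop 0.035 rect [525. 276.] [56. 54.] 5.4 [230 199 132]
t px [227. 222.] n 273 mean [0.447 0.269 0.018] ztop 0.036 rect [447. 272.] [52. 59.] 0.6 [229 199 131]
t px [392. 226.] n 134 mean [ 0.445 -0.234  0.03 ] ztop 0.034 rect [ 447. -226.] [54. 36.] 51.3 [ 87 195  99]
top [ 0.572 -0.293  0.029] ((572.443115234375, -293.3990478515625), (37.95466995239258, 73.0627670288086), 87.90381622314453)
[-0.03  -0.258]
scene [ 0.58  -0.288  0.031] ((576.8035278320312, -287.2103271484375), (24.477313995361328, 72.75692749023438), 86.92198944091797)
[-0.045 -0.251]
```

View pics/s6.png

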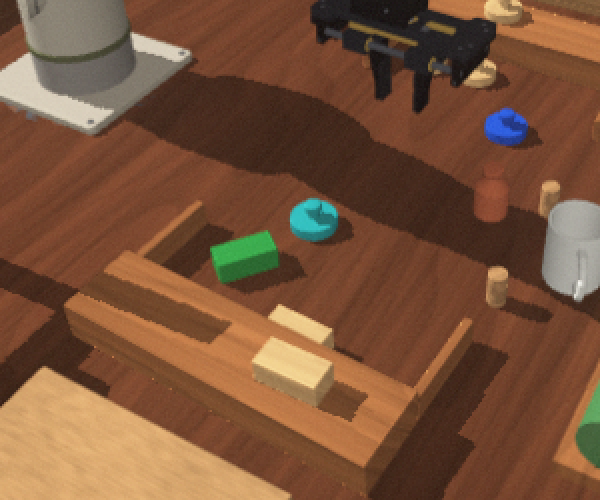

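The picture shows the block at (300,325) flush against the ledge and parallel to it. The flask, corks, mug and decoys are where they were.

```bash
python3 -c "
from bench import order; print(order.close_job())"
```

```text
the job is handed in; nothing more can be done
None
```

I handed the job in at about 16 s: both lids are wholly inside the left pen, the block lies flat against the right pen's back ledge, and camera checks showed the flask and everything else unmoved.

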